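# Find and hold the flush test button of a smoke alarm

### The arm

A 6-joint arm with a two-finger parallel gripper is mounted at the origin on the work surface. World frame = base frame: x ahead of the robot, y to its left, z up, the work surface at z = 0. Lengths are in mm, angles in rad, forces in N, time in s.
With the tool pointing down it reaches from about 400 to 825 mm from the base axis. Payload 7 kg.
Tool frame: the origin (TCP) lies at the very end of the fingers, on their centre line; the grasp point (between the pads) lies 19 mm behind it; z points along the fingers, y is the line along which they close (so a half turn about z gives the same grasp; the last joint's range is limited). The gripper opens to 88 mm and grips with 3 to 60 N. Pads are 19 mm wide; open, the fingers measure 130 mm over their backs; the gripper's body (78 mm by 193 mm) begins 47 mm behind the grasp point.
Start: joints at [-0.887, 0.359, 0.012, 0, -1.224, -0.288], TCP at [260.216, -622.802, 226.561] pointing down, gripper open.
Joint ranges: [-3.07, 3.07], [-1.43, 2.12], [-1.02, 1.25], [-3.03, 1.67], [-3.05, -0], [-3.03, 3.03]. Speed limits (rad/s): [2.39, 2.39, 3.01, 3.14, 3.14, 3.14].

### API

Orientations are given as a unit quaternion [x, y, z, w].
In Python, from plant import bot gives the robot as it stands. Calls block until the motion is done:
- bot.move_ptp(position, orientation): joint-space move of the TCP to a pose.
- bot.line_to(position, velocity=150, ori=None): straight line of the TCP; ori=None keeps the orientation; velocity is the mean speed in mm/s.
- bot.move_joints(angles): joint-space move.
- bot.move_gripper(opening, force=None): finger opening in mm; force is the grip in N (None keeps the last); returns when the fingers have stopped.
- bot.pause(seconds).
- bot.solve_ik(position, orientation): joint angles nearest the present ones, or None.
- bot.read_state(): the state.
- bot.camera(name): name is "scene" or "top"; returns the picture (420x560x3 uint8, red, green, blue); there is no depth.
- bot.get_calibration(name): a dict with "fx", "fy", "cx", "cy" (pixels), "view" (4x4, takes a point from world to camera coordinates). Camera axes: x right, y up, looking along -z (the intrinsics and any distortion apply to the point x, -y, -z); pixel columns grow to the right and rows downward; lengths in mm; the calibration is good to about 2 mm. A picture is of the moment at which its call begins. get_calibration takes no time and is no camera call.
A pose or a line that the arm cannot do raises bot.Unreachable and nothing moves.
- bot.close_job(): hands the job in; it is judged then, once.
The state is a dict: "t": time; "joint_pos": joint angles; "qvel": joint speeds; "tau": joint torques, N m; "tcp_pos": TCP position; "eef_rot": TCP orientation; "contact_force": force on the tool from outside, world axes, zero at the start; "moment": the same for the moment, N m; "width": finger opening in mm; "finger_force": force on a finger pad.
Only numpy, scipy, OpenCV 4.12 (cv2) and the standard library are available. Lean on these libraries where they do the work, as an engineer would, in place of code of your own. Each camera call takes 0.05 s, during which the arm holds its last target. There are 200 camera calls.

### The job

The smoke alarm lying face up on the chopping board has just had a new battery and has to be tested. Feel lightly across its flat white face with the fingertips for the flush test button, which is as white as the face and may be on any side of its centre, then press the button right in and keep it held: finish while still holding it in, so that the alarm goes on sounding. Leave the alarm lying where it is without lifting, shoving or leaning hard on it, and leave everything else on the board and counter alone.

Things in the scene. Friction and masses are not known exactly. Their poses are not given: they have to be found in the camera images.
- board: bamboo chopping board lying fixed on the counter, 360 mm (its x) by 500 mm (its y), 18 mm thick; origin at the centre of its underside, z up. Its top is 18 mm above the counter.
- alarm: white round smoke alarm lying loose, face up, on the board: 150 mm across, 50 mm high, 0.30 to 0.45 kg, a dark vent ring round its side. Origin at the centre of its underside; z up. The twist-on cap that carries the test button sits at any angle: which side of the face the button is on differs each time and no reading gives it (nor the alarm's yaw); find it by touch, or by its hairline outline.
- alarm_face (a point): centre of the alarm's flat level face (a tiny green lamp marks it), 50 mm above its underside. The face is a disc of radius 68 mm, rigid everywhere but at the test button.
- test_button (a joint): round flat white test button, 47 mm across, flush in a well 49 mm across; its centre is 33 mm from the face's centre, on any side. Value: m pushed in, 0 = flush, 0.005 = right in, on its stop. Sprung: gives from 2.4 N, on the stop at 5.4 N. It goes in only where the whole fingertip fits inside the well; one overlapping the well's edge stops on the rigid face.
- tape_dispenser: clear plastic tape dispenser with a roll of tape and a steel spring clip at its back, 130 x 30 mm, 69 mm tall. Loose; origin at the centre of its underside. To be left alone.
- ramekin: white fluted ceramic ramekin, 91 mm across and 50 mm high, with five capped fine-liners standing in it, up to 135 mm tall. Loose; origin at the centre of its underside. To be left alone.
- pen_tray: matte black aluminium pen tray with two fine-liners and a steel rule lying in it, 80 x 215 mm, 20 mm high, at the back of the board. Loose; origin at the centre of its underside. To be left alone.
- pine_block: pine block, 92 x 45 mm, 35 mm high. Loose; origin at the centre of its underside. To be left alone.
- battery: the old 9-volt block battery lying on its side, 48 x 26 mm, 17 mm high. Loose; origin at the centre of its underside. To be left alone.
- mug: blue ceramic mug on the counter to the robot's left of the board, 82 mm across, 92 mm high. Loose; origin at the centre of its underside. To be left alone.
There are look-alikes about, which are no part of the job. What is meant by the alarm is not yellow, and is the larger of those in its own colour.

How it is judged:
By the outcome, as a careful person would: the job done as asked, in the order asked, and still so for the second after the job is handed in, while the arm keeps its last pose, push and grip.
It also fails if it takes over 72 s, if anything falls off the work surface, if the arm or the gripper's body presses on something with over 40 N, if the wrist force passes 120 N, or if a joint passes its speed limit or range.

## Working session

There is one attempt and no reset: what is moved stays moved. The work goes in short steps, each a Python script; the robot and the scene stay as the last script left them, time stands still between calls to the robot, and variables do not carry over. Pictures are saved under pics/ and viewed, at most 10 in all, crops included, and the job is handed in when it is done.

```bash
mkdir -p pics; ls; python3 - <<'E'
from plant import bot
import cv2,numpy as np
for n in("scene","top"):
    cv2.imwrite(f"pics/{n}0.png",bot.camera(n)[:,:,::-1]); print(n,{k:(np.round(v,3).tolist()) for k,v in bot.get_calibration(n).items()})
s=bot.read_state();print(s['t'],s['eef_rot'],s['contact_force'],s['width'])
E
```

```text
pics
scene {'fx': 407.289, 'fy': 407.289, 'cx': 277.269, 'cy': 202.46, 'view': [[-0.185, 0.983, -0.014, -14.241], [-0.848, -0.152, 0.508, 393.127], [0.497, 0.106, 0.861, -1196.709], [0.0, 0.0, 0.0, 1.0]]}
top {'fx': 482.591, 'fy': 482.591, 'cx': 281.872, 'cy': 212.873, 'view': [[-0.019, -1.0, -0.017, 116.997], [0.997, -0.02, 0.076, -510.701], [-0.076, -0.015, 0.997, -1031.777], [0.0, 0.0, 0.0, 1.0]]}
0.1 [-1.96567480e-01  9.80490008e-01  7.20482712e-04 -2.24609328e-04] [-0.15395684 -0.25401832  0.07641788] 87.89966151963849
```

View pics/scene0.png

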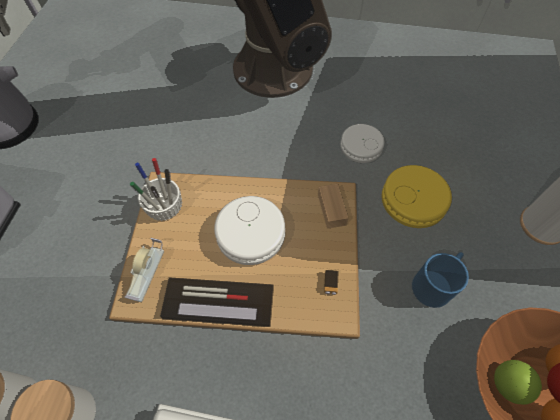

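View pics/top0.png

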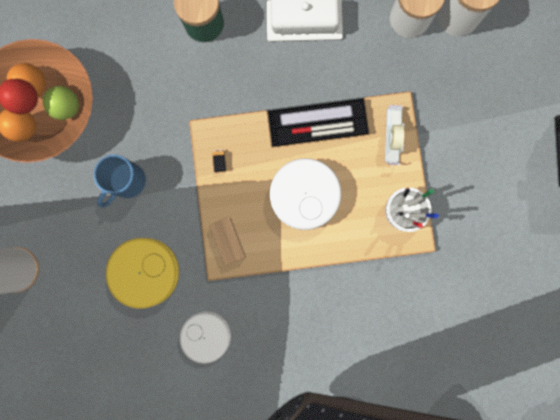

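The scene shows the white alarm on the board at about (250,228), a yellow look-alike at (417,194) and a small white look-alike at (362,142). In the top view they are at (306,194), (143,273) and (206,338). I choose the large white one on the board. Its button outline shows near top (311,208) and scene (248,211).

```bash
cat > h.py <<'E'
import cv2,numpy as np
from plant import bot
def ray(n,uv,z):
    c=bot.get_calibration(n);V=np.array(c['view']);R,t=V[:3,:3],V[:3,3]
    o=-R.T@t; d=R.T@np.array([(uv[0]-c['cx'])/c['fx'],-(uv[1]-c['cy'])/c['fy'],-1.])
    return o+d*(z-o[2])/d[2]
def proj(n,p):
    c=bot.get_calibration(n);V=np.array(c['view']);q=V[:3,:3]@p+V[:3,3]
    return [c['cx']+c['fx']*q[0]/-q[2],c['cy']-c['fy']*q[1]/-q[2]]
E
python3 - <<'E'
from h import *
tiles=[]
for n,c0 in(("top",(306,194)),("scene",(250,225))):
    im=cv2.imread(f"pics/{n}0.png")
    hsv=cv2.cvtColor(im,cv2.COLOR_BGR2HSV)
    m=((hsv[...,1]<40)&(hsv[...,2]>170)).astype(np.uint8)
    k,l,s,c=cv2.connectedComponentsWithStats(m); i=l[c0[1],c0[0]]
    cs,_=cv2.findContours((l==i).astype(np.uint8),0,2); e=cv2.fitEllipse(cv2.convexHull(cs[0]))
    print(n,s[i],e,ray(n,e[0],68))
    a,b=c0[0]-45,c0[1]-45; t=im[b:b+90,a:a+90]
    g=np.clip((t.astype(float)-150)*2.4,0,255).astype(np.uint8)
    tiles.append(cv2.resize(g,(400,400),interpolation=2))
    # rectified face on plane z=68
cv2.imwrite("pics/crop.png",np.hstack(tiles))
for n,p in(("top",(311,208)),("scene",(248,211))): print(n,ray(n,p,68))
E
```

```text
top [ 270  159   71   71 3999] ((304.9141845703125, 193.6627655029297), (70.81907653808594, 71.64373779296875), 65.72422790527344) [548.46431751  57.4009487   68.        ]
scene [ 216  196   69   66 3425] ((250.55007934570312, 228.1372833251953), (64.63151550292969, 69.59292602539062), 101.74235534667969) [556.50521488  63.31835538  68.        ]
top [518.19582727  45.42688786  68.        ]
scene [517.18691889  48.91800912  68.        ]
```

View pics/crop.png

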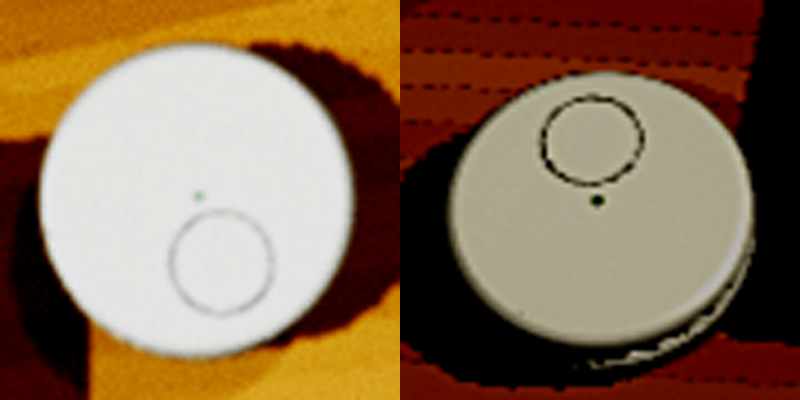

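The crop confirms the choice: large, white, with the green lamp. The lamp is at top (305.4,192.7) and scene (248.9,224.6). The hairline ring centre is at top (310.5,207.6) and scene (247.8,211.1). Next I check the points across both views.

```bash
python3 - <<'E'
from h import *
from scipy.optimize import least_squares
for nm,a,b in(("lamp",(305.4,192.7),(248.9,224.6)),("btn",(310.5,207.6),(247.8,211.1))):
    r=least_squares(lambda p:np.r_[np.subtract(proj("top",p),a),np.subtract(proj("scene",p),b)],[530,50,68])
    print(nm,ray("top",a,68),ray("scene",b,68),r.x)
print(bot.read_state()['moment'])
E
```

```text
lamp [550.46317723  56.34259722  68.        ] [548.96736402  58.06699274  68.        ] [550.01216215  57.37638172  69.67916621]
btn [519.0523025   46.44659034  68.        ] [517.50399356  48.54865553  68.        ] [518.61957234  47.64944866  69.59625612]
[ 0.02999434 -0.01339649  0.00481173]
```

Lamp to button measures 32.9 mm (33 expected) and both views give z of about 69 mm (68 expected). I'll press with one finger of the open gripper so it fits well inside the 49 mm well. The other finger will hang outside the alarm on the robot side. I come down gently, watching the force.

```bash
cat >> h.py <<'E'
L=np.array([549.7,57.3]);B=np.array([518.3,47.4])
u=(B-L)/np.linalg.norm(B-L); W=60.; off=W/2+10.5
phi=(np.arctan2(u[1],u[0])%(2*np.pi)+np.pi/2)/2
Q=[np.cos(phi),np.sin(phi),0,0]
def xyz(z,b=B): return [*(b+off*u),z]
def F(n=5):
    f=[]
    for _ in range(n): f.append(bot.read_state()['contact_force']); bot.pause(.02)
    return np.mean(f,0)
def press(z0,z1,step,stop,b=B):
    f0=F(); z=z0
    while z>z1:
        z-=step; bot.line_to(xyz(z,b),15); f=F(3)-f0
        print(round(z,2),round(bot.read_state()['tcp_pos'][2],2),np.round(f,2))
        if f[2]>stop: break
    return z,f
E
python3 - <<'E'
from h import *
print(u,Q,xyz(0)); 
bot.move_gripper(W); print(bot.read_state()['width'])
bot.move_ptp(xyz(215),Q); bot.line_to(xyz(90),120); bot.line_to(xyz(73),40); bot.pause(.3)
s=bot.read_state();print(s['t'],s['tcp_pos'],F())
cv2.imwrite("pics/t1.png",cv2.resize(np.hstack([bot.camera("scene")[150:300,170:330,::-1],bot.camera("top")[120:270,230:390,::-1]]),(800,375)))
print(press(73,67,.5,2.0))
print(bot.read_state()['t'])
E
```

```text
[-0.95372028 -0.30069525] [np.float64(-0.806441332912728), np.float64(0.5913141099026326), 0, 0] [np.float64(479.6743287442414), np.float64(35.22184250216533), 0]
60.030988547917076
5.3333 [479.78876735  35.284406    73.17168675] [0.07114295 0.05201544 0.54591318]
72.5 72.49 [-0.24  0.03 -0.02]
72.0 71.99 [-0.18  0.83  0.25]
71.5 71.47 [-0.09  0.24  0.36]
71.0 70.97 [-0.4   0.31  0.15]
70.5 70.48 [-0.32 -0.12  0.69]
70.0 69.98 [-0.29  0.48  0.28]
69.5 69.48 [-0.36  0.31  0.12]
69.0 68.98 [-0.14  0.46 -0.07]
68.5 68.49 [ 0.13  0.09 -0.02]
68.0 68.13 [-1.07  0.46  2.42]
(68.0, array([-1.07057475,  0.46463182,  2.42411222]))
8.6
```

View pics/t1.png

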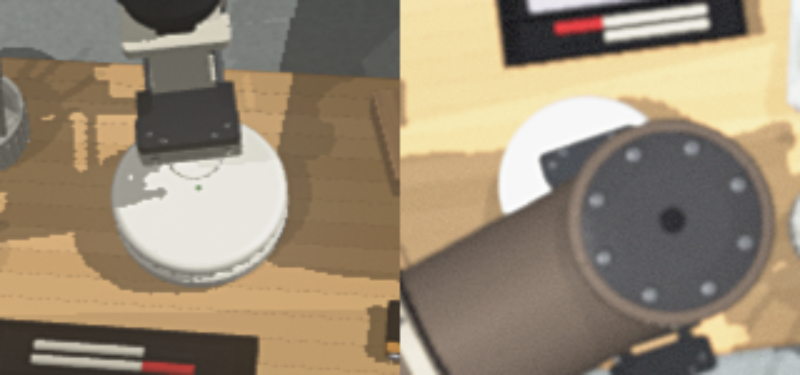

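The picture shows the finger over the hairline ring, lamp clear at (198,187), and the far finger outside the alarm. Contact came at z = 68.1. Next I check that it gives.

```bash
python3 - <<'E'
from h import *
z=68.
while z>60:
    z-=.5; bot.line_to(xyz(z),15); f=F(6); tz=bot.read_state()['tcp_pos'][2]
    print(z,round(tz,2),np.round(f,2))
    if f[2]>3.2+.7*(68.1-tz)+1.2: print("stiff");break
print(bot.read_state()['t'])
E
```

```text
67.5 67.56 [-0.95 -0.09  2.47]
67.0 67.02 [-0.58 -0.24  2.95]
66.5 66.53 [-0.5  -0.16  3.23]
66.0 66.03 [-0.61 -0.05  3.72]
65.5 65.52 [-0.59 -0.23  3.52]
65.0 65.02 [-0.3   0.01  3.94]
64.5 64.52 [-0.19 -0.04  4.45]
64.0 64.02 [-0.51 -0.26  4.74]
63.5 63.56 [-0.7  -0.09  5.12]
63.0 63.18 [-1.09  0.19  6.89]
62.5 63.04 [-3.160e+00  1.000e-02  1.126e+01]
stiff
12.45
```

It gave with the spring's 0.6 N/mm over 5 mm and is now on the stop. I'll ease the push a little while keeping it on the stop, and check that the alarm hasn't moved.

```bash
python3 - <<'E'
from h import *
bot.line_to(xyz(62.85),10); bot.pause(.4); s=bot.read_state(); print(s['tcp_pos'],F(15),s['t'])
cv2.imwrite("pics/t2.png",cv2.resize(np.hstack([bot.camera("scene")[150:300,170:330,::-1],bot.camera("top")[120:270,230:390,::-1]]),(800,375)))
E
```

```text
[479.76169284  35.24209699  63.13500729] [-1.79202458 -0.22570623  7.95053246] 13.1
```

View pics/t2.png

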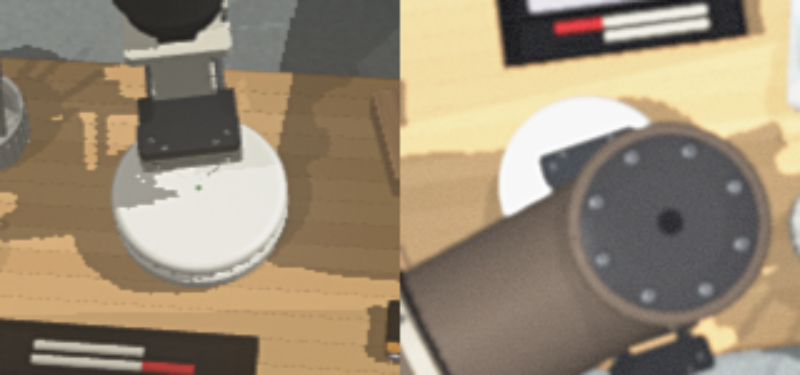

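The alarm has not moved (lamp still at (198,187)), and the button is held 5 mm in, on its stop, at about 8 N.

```bash
python3 -c "
from plant import bot
print(bot.close_job())"
```

```text
the job is handed in; nothing more can be done
None
```

I found the test button by its hairline outline, confirmed it by its spring give rather than feeling across the whole face, and handed in at about 13 s with it held on its stop (5 mm in, about 8 N), alarm unmoved.

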